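Make up two pool players' kits

TASK

Make up the two players' kits from the stock on the pool table: the pale wooden tray gets the white cue ball, the blue chalk and the brass tip shaper, the black tray gets the yellow ball and the green chalk. Each ball sits on its tray's ring, each chalk stands upright on the floor of the square pocket and the shaper upright on the floor of the round pocket; let everything come to rest. Leave the black ball, the grey chalk and the black shaper where they are, and do not touch them.

Things in the scene. Friction and masses are not known exactly. Their poses are not given: they have to be found in the camera images.
- pale_tray: Pale wooden kit tray, 94 x 205 mm. Fixed. Origin: centre of its underside, y along it. Grey floor 4 mm thick, rim 10 mm high. At x = 0: ring, 44 mm across, 30 mm hole, top 10 mm above the table (a ball on it centres at 34 mm), at y = -60 mm; square chalk pocket, 44 mm inside, border 4 mm wide, 9 mm above the table, at y = +10 mm; round shaper pocket, 46 mm inside, same border, at y = +67 mm.
- black_tray: Black kit tray, 94 x 155 mm. Fixed. Origin: centre of its underside, y along it. Grey floor 4 mm thick, rim 10 mm high. At x = 0: ring, 44 mm across, 30 mm hole, top 10 mm above the table (a ball on it centres at 34 mm), at y = -38 mm; square chalk pocket, 44 mm inside, border 4 mm wide, 9 mm above the table, at y = +38 mm.
- cue_ball: White cue ball, 57 mm diameter, 165 g; origin at its centre (30 mm above the table at the start). It starts on a fixed grey ring, 44 mm across and 6 mm high, that keeps it from rolling.
- yellow_ball: Yellow ball, 57 mm diameter, 165 g; origin at its centre (30 mm above the table at the start). It starts on a fixed grey ring, 44 mm across and 6 mm high, that keeps it from rolling.
- blue_chalk: Blue cue chalk: a 22 mm cube, about 20 g, with a small round paler spot on top; origin at the centre of its underside, z up, x and y square to its sides.
- green_chalk: Green cue chalk: a 22 mm cube, about 20 g, with a small round paler spot on top; origin at the centre of its underside, z up, x and y square to its sides.
- brass_shaper: Brass tip shaper: upright cylinder 26 mm in diameter and 32 mm high, about 50 g, with two dark bands; origin at the centre of its underside, z up.
- black_ball: Black ball, 57 mm diameter, 165 g; origin at its centre (30 mm above the table at the start). It starts on a fixed grey ring, 44 mm across and 6 mm high, that keeps it from rolling. Not wanted: stays.
- grey_chalk: Grey cue chalk: a 22 mm cube, about 20 g, with a small round paler spot on top; origin at the centre of its underside, z up, x and y square to its sides. Not wanted: stays.
- black_shaper: Black tip shaper: upright cylinder 26 mm in diameter and 32 mm high, about 50 g, with two dark bands; origin at the centre of its underside, z up. Not wanted: stays.

How it is judged:
At the end, for the whole second after the job is handed in: Each ball on its own tray's ring (8 mm each way, seated within 3.5 mm), chalks and shaper in their own pockets (13 mm each way, on the floor within 2.5 mm, upright within 0.15 rad), all at rest; the three spare things within 20 mm of their start, never pushed with over 3 N (x of cue_ball in the frame of pale_tray between -0.008 and 0.008 m and y of cue_ball in the frame of pale_tray between -0.068 and -0.052 m and z of cue_ball in the frame of pale_tray below 0.0375 m and linear speed of each of cue_ball, blue_chalk, brass_shaper, yellow_ball, green_chalk below 0.02 m/s and angular speed of each of cue_ball, blue_chalk, brass_shaper, yellow_ball, green_chalk below 0.5 rad/s and x of blue_chalk in the frame of pale_tray between -0.013 and 0.013 m and y of blue_chalk in the frame of pale_tray between -0.003 and 0.023 m and z of each of blue_chalk, brass_shaper in the frame of pale_tray below 0.0065 m and angle between each of blue_chalk, brass_shaper, green_chalk's own z axis and vertical below 0.15 rad and x of brass_shaper in the frame of pale_tray between -0.013 and 0.013 m and y of brass_shaper in the frame of pale_tray between 0.054 and 0.08 m and x of yellow_ball in the frame of black_tray between -0.008 and 0.008 m and y of yellow_ball in the frame of black_tray between -0.046 and -0.03 m and z of yellow_ball in the frame of black_tray below 0.0375 m and x of green_chalk in the frame of black_tray between -0.013 and 0.013 m and y of green_chalk in the frame of black_tray between 0.025 and 0.051 m and z of green_chalk in the frame of black_tray below 0.0065 m and distance of each of black_ball, grey_chalk, black_shaper from where it was at the start of the episode below 0.02 m); the robot touches nothing.
It fails at once if the robot disturbs the spare black ball (distance of black_ball from where it was at the start of the episode above 0.02 m or contact force between black_ball and the arm above 3 N or contact force between black_ball and the fingers above 3 N).
It fails at once if the robot disturbs the spare grey chalk (distance of grey_chalk from where it was at the start of the episode above 0.02 m or contact force between grey_chalk and the arm above 3 N or contact force between grey_chalk and the fingers above 3 N).
It fails at once if the robot disturbs the spare black shaper (distance of black_shaper from where it was at the start of the episode above 0.02 m or contact force between black_shaper and the arm above 3 N or contact force between black_shaper and the fingers above 3 N).
It also fails if it takes over 120 s, if anything falls off the work surface, if the arm or the gripper's body presses on something with over 40 N, if the wrist force passes 120 N, or if a joint passes its speed limit or range.

ROBOT

A 6-joint arm with a two-finger parallel gripper is mounted at the origin on the work surface. World frame = base frame: x ahead of the robot, y to its left, z up, the work surface at z = 0. Lengths are in m, angles in rad, forces in N, time in s.
With the tool pointing down it reaches from about 0.375 to 0.925 m from the base axis. Payload 5.7 kg.
Tool frame: the origin (TCP) lies at the very end of the fingers, on their centre line; the grasp point (between the pads) lies 19 mm behind it; z points along the fingers, y is the line along which they close (so a half turn about z gives the same grasp; the last joint's range is limited). The gripper opens to 85 mm and grips with 20 to 120 N. Pads are 22 mm wide; open, the fingers measure 114 mm over their backs; the gripper's body (76 mm by 85 mm) begins 54 mm behind the grasp point. The pads swing forward as they close: fully open they stand 13 mm farther back than shut.
Start: joints at [-1.24, 0.359, 1.51, -0, 1.272, -0.115], TCP at [0.259, -0.541, 0.231] pointing down, gripper open.
Joint ranges: [-2.97, 2.97], [-1.01, 2.36], [0.21, 2.38], [-0.96, 4.11], [0.2, 2.71], [-2.98, 2.98]. Speed limits (rad/s): [2.39, 2.39, 3.14, 3.14, 3.14, 3.14].

INTERFACE

Orientations are given as a 3x3 rotation matrix whose columns are the frame's x, y, z axes.
In Python, from rig import * gives the robot as it stands.
- The arm moves only by the tool servo_tool, never from a script. Its argument "commands" is one flat list of numbers, 7 for each row, row after row: the turn, a rotation vector about the tool's x, y, z in rad, then the shift along the tool's x, y, z in m, then the finger opening in m, from 0 to 0.0854. In form: [ax, ay, az, tx, ty, tz, hand, ax, ay, az, tx, ty, tz, hand, ...]. A call has 1 to 20 rows; each row shifts and turns the commanded pose from where the row before left it, along the tool's axes as they then stand; what a row does not reach is not made up. A row lasts 1/12 s, in which the tool goes at most 41.7 mm and 7.16 degrees, less where a joint would pass 70% of its speed; a pose out of reach is approached as far as the arm can. A call is refused whole if a number of a shift passes 0.0417 or a number of a turn 0.125, either way. A call with a gripper value outside its range is refused whole. The fingers move at their own pace and stop on an object; the grip force is fixed at half the most. Time passes only in rows, so rows that do not move let the fingers close. It gives the time, the measured TCP pose, the force, the opening and the grip force at its end, in the units of the state.
- sense(): the state, without advancing time (a new reading comes with each control period).
- capture(name): name is "scene" or "side" or "wrist"; returns the picture (400x640x3 uint8, red, green, blue); there is no depth.
- camera_model(name): a dict with "fx", "fy", "cx", "cy" (pixels), "xyz" and "orientation" of the camera in the world; the wrist camera has in their place "T_tool_cam" (4x4, takes a point from camera to tool coordinates, whose origin is the TCP and whose axes are the flange's). Camera axes: x right, y up, looking along -z (the intrinsics and any distortion apply to the point x, -y, -z); pixel columns grow to the right and rows downward; lengths in m; the calibration is good to about 2 mm. The wrist camera is an equidistant fisheye: a pixel r from the principal point sees the ray r / f radians off the axis. A picture is of the moment at which its call begins: read the wrist's pose just before it. camera_model takes no time and is no camera call.
- finish_job(): hands the job in; it is judged then, once.
The state is a dict: "time": time; "joint_positions": joint angles; "qvel": joint speeds; "joint_efforts": joint torques, N m; "tcp_pos": TCP position; "tool_rot": TCP orientation; "contact_force": force on the tool from outside, world axes, zero at the start; "wrist_torque": the same for the moment, N m; "opening": finger opening in m; "grip_force": force on a finger pad.
Only numpy, scipy, OpenCV 4.12 (cv2) and the standard library are available. Lean on these libraries where they do the work, as an engineer would, in place of code of your own. Each camera call takes 0.05 s, during which the arm holds its last target. There are 200 camera calls.

## Working session

There is one attempt and no reset: what is moved stays moved. The work goes in short steps, Python scripts to look and compute and a tool call to move; the robot and the scene stay as the last step left them, time stands still between calls to the robot, and variables do not carry over. Pictures are saved under pics/ and viewed, at most 14 in all, crops included, and the job is handed in when it is done.

Besides the shell and the picture viewer there is one more tool, called as a command line: name --argument value ..., lists and objects as JSON in quotes. servo_tool: Moves the arm, as the interface text tells. Its arguments: {"type":"object","properties":{"commands":{"type":"array","items":{"type":"number"}}},"required":["commands"]}

```bash
mkdir -p pics; ls
python3 - <<'E'
from rig import *
import cv2,numpy as np
np.set_printoptions(precision=4,suppress=True)
s=sense();print(s)
for n in("scene","side","wrist"):
    im=capture(n);cv2.imwrite(f"pics/{n}0.png",im[:,:,::-1]);print(n,camera_model(n))
E
```

```text
pics
{'time': 0.0, 'joint_positions': array([-1.2401,  0.3595,  1.5114, -0.    ,  1.2725, -0.1151]), 'qvel': array([0.0006, 0.0007, 0.0026, 0.0004, 0.    , 0.0004]), 'joint_efforts': array([  0.0012, -52.7608, -27.8621,  -0.    ,   0.0131,  -0.    ]), 'tcp_pos': array([ 0.2585, -0.5407,  0.2305]), 'tool_rot': array([[ 0.9023,  0.4312, -0.0006],
       [ 0.4312, -0.9023,  0.0017],
       [ 0.0002, -0.0018, -1.    ]]), 'contact_force': array([-0.5886, -0.0671, -0.2769]), 'wrist_torque': array([0.0335, 0.0265, 0.0364]), 'grip_force': 0.0, 'opening': 0.08531815803872507}
scene {'fx': 455.46542196863487, 'fy': 455.46542196863487, 'cx': 322.16145794959016, 'cy': 204.33664176501085, 'xyz': array([ 1.1846, -0.7579,  0.6845]), 'orientation': array([[ 0.7702, -0.3569,  0.5286],
       [ 0.6376,  0.4114, -0.6513],
       [ 0.015 ,  0.8387,  0.5444]])}
side {'fx': 371.61637041283626, 'fy': 371.61637041283626, 'cx': 317.02457193489676, 'cy': 203.34265721025432, 'xyz': array([0.2563, 0.78  , 0.8742]), 'orientation': array([[-0.9291,  0.246 , -0.2763],
       [-0.3695, -0.6539,  0.6602],
       [-0.0182,  0.7155,  0.6984]])}
wrist {'fx': 309.70691628693146, 'fy': 309.70691628693146, 'cx': 316.6045926032148, 'cy': 197.8505069678261, 'T_tool_cam': array([[ 0.0003,  0.9561,  0.2932,  0.0753],
       [ 1.    , -0.0004,  0.0001, -0.0007],
       [ 0.0002,  0.2932, -0.9561, -0.1427],
       [ 0.    ,  0.    ,  0.    ,  1.    ]])}
```

View pics/scene0.png

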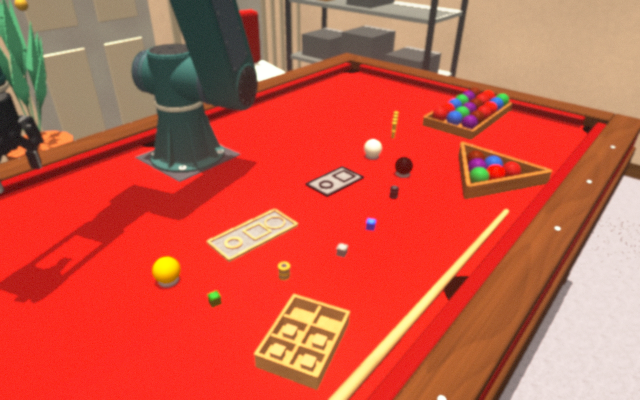

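View pics/side0.png

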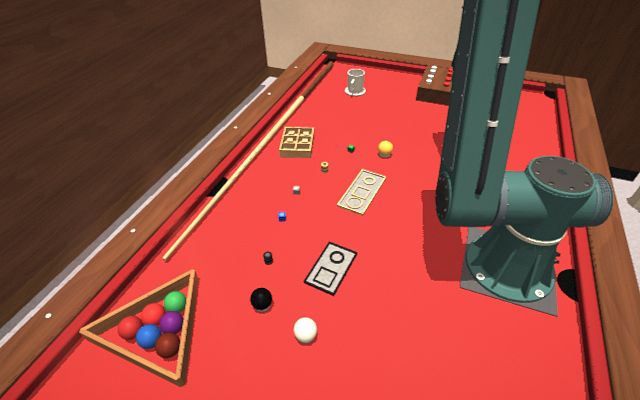

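The scene view shows yellow ball (166,270), green chalk (214,298), brass shaper (284,269), grey chalk (342,249), blue chalk (371,224), black shaper (394,191), black ball (404,167) and cue ball (373,148). The pale tray is at (253,233) and the black tray at (335,181). In the side view the yellow ball is at (385,148), green chalk (351,148), brass (324,167), blue chalk (282,216), cue ball (305,330), pale tray (362,191) and black tray (331,268).

```bash
cat > h.py <<'E'
from rig import *
import cv2,numpy as np
np.set_printoptions(precision=4,suppress=True)
def ray(n,u,v,s=None,cm=None):
    cm=cm or camera_model(n)
    a,b=(u-cm["cx"])/cm["fx"],(v-cm["cy"])/cm["fy"]
    if n!="wrist":
        return np.array(cm["xyz"]),cm["orientation"]@np.array([a,-b,-1.])
    r=np.hypot(a,b); k=np.sin(r)/r if r>1e-9 else 1.
    d=np.array([a*k,-b*k,-np.cos(r)]); T=cm["T_tool_cam"]; R=s["tool_rot"]
    return s["tcp_pos"]+R@T[:3,3],R@T[:3,:3]@d
def plane(n,u,v,z,s=None):
    o,d=ray(n,u,v,s); return o+d*(z-o[2])/d[2]
def tri(rs):
    A=np.zeros((3,3));b=np.zeros(3)
    for o,d in rs:
        d=d/np.linalg.norm(d);P=np.eye(3)-np.outer(d,d);A+=P;b+=P@o
    p=np.linalg.solve(A,b)
    return p,[np.linalg.norm(np.cross(p-o,d/np.linalg.norm(d))) for o,d in rs]
def notfelt(im,):
    # felt is saturated red
    h=cv2.cvtColor(im,cv2.COLOR_RGB2HSV).astype(int)
    red=((h[...,0]<6)|(h[...,0]>172))&(h[...,1]>150)
    return (~red).astype(np.uint8)
def blob(m,u,v):
    n,l,st,c=cv2.connectedComponentsWithStats(m)
    d=[(np.min(np.hypot(*(np.argwhere(l==i)-[v,u]).T)),i) for i in range(1,n) if 8<st[i,4]<6000]
    i=min(d)[1]; return (l==i).astype(np.uint8),c[i],st[i]
E
python3 - <<'E'
from h import *
pts={"yellow":((166,270),(385,148)),"green":((214,298),(351,148)),"brass":((284,269),(324,167)),"grey":((342,249),(296,190)),"blue":((371,224),(282,216)),"bshaper":((394,191),(268,258)),"bball":((404,167),(261,298)),"cue":((373,148),(305,330))}
M={n:notfelt(cv2.imread(f"pics/{n}0.png")[:,:,::-1].copy()) for n in("scene","side")}
for n in M: cv2.imwrite(f"pics/m{n}.png",M[n]*255)
for k,p in pts.items():
    rs=[];st=[]
    for n,q in zip(("scene","side"),p):
        m,c,t=blob(M[n],*q);rs.append(ray(n,*c));st.append(t)
    print(k,*tri(rs),[list(map(int,t)) for t in st])
for k,p in {"pale":((253,215),(352,203)),"black":((335,171),(322,280))}.items():
    for n,q in zip(("scene","side"),p):
        m,c,t=blob(M[n],*q)
        cs,_=cv2.findContours(m,0,2)
        r=cv2.convexHull(max(cs,key=cv2.contourArea))[:,0]
        w=np.array([plane(n,u,v,0.010)[:2] for u,v in r],np.float32)
        print(k,n,list(map(int,t)),cv2.minAreaRect(w*1000))
E
```

```text
yellow [ 0.4589 -0.3921  0.0265] [np.float64(0.0006457514690566573), np.float64(0.0006457514690566937)] [[151, 255, 30, 32, 746], [378, 140, 15, 18, 217]]
green [ 0.5882 -0.3693  0.0113] [np.float64(0.0004913679835006634), np.float64(0.0004913679835008316)] [[206, 290, 16, 18, 195], [347, 144, 8, 9, 48]]
brass [ 0.6414 -0.2184  0.0173] [np.float64(0.0003109017359120644), np.float64(0.0003109017359122845)] [[277, 260, 14, 21, 230], [321, 161, 8, 12, 73]]
grey [ 0.6897 -0.0716  0.0119] [np.float64(0.0007384281565050331), np.float64(0.0007384281565050092)] [[336, 243, 12, 13, 121], [292, 186, 8, 9, 63]]
blue [0.6823 0.0588 0.0119] [np.float64(0.0002860768002215196), np.float64(0.00028607680022146685)] [[365, 217, 12, 14, 128], [278, 211, 8, 11, 74]]
bshaper [0.6424 0.2324 0.0248] [np.float64(1.756924110212663e-05), np.float64(1.7569241102227044e-05)] [[391, 186, 7, 4, 23], [264, 252, 9, 12, 91]]
bball [0.6032 0.3486 0.004 ] [np.float64(0.0021317384020704184), np.float64(0.0021317384020701573)] [[396, 172, 14, 5, 45], [251, 288, 21, 24, 382]]
cue [0.4564 0.3968 0.0279] [np.float64(0.0006289421202071997), np.float64(0.0006289421202071388)] [[364, 138, 18, 21, 292], [293, 317, 24, 27, 504]]
pale scene [206, 208, 93, 54, 2317] ((481.237548828125, -159.5364990234375), (219.64886474609375, 109.06777954101562), 83.345947265625)
pale side [337, 169, 49, 46, 1231] ((477.67828369140625, -152.61764526367188), (220.46653747558594, 98.14403533935547), 83.27716064453125)
black scene [307, 167, 55, 28, 811] ((472.6602783203125, 175.8298797607422), (156.08021545410156, 91.56291961669922), 83.97118377685547)
black side [304, 242, 53, 53, 1529] ((467.0003356933594, 186.64004516601562), (160.09388732910156, 93.08554077148438), 84.20283508300781)
```

View pics/wrist0.png

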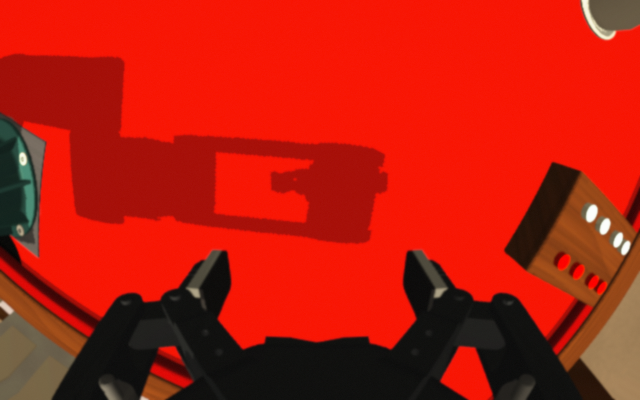

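The wrist view shows empty felt with the arm's shadow, so no stock is below the tool yet. The two fixed views agree to about 1 mm, so I'll turn the tool to line up with the trays (both yaw about 83.5°) and go above the yellow ball.

servo_tool --commands '[0,0,-0.112,0,0,0,0.085,0,0,-0.112,0,0,0,0.085,0,0,-0.112,0,0,0,0.085,0,0,-0.112,0,0,0,0.085,0,0,-0.112,0,0,0,0.085,0,0,-0.112,0,0,0,0.085,0,0,-0.112,0,0,0,0.085,0,0,-0.112,0,0,0,0.085,0,0,-0.112,0,0,0,0.085,0,0,0,0.0214,0.0226,0.01,0.085,0,0,0,0.0214,0.0226,0.01,0.085,0,0,0,0.0214,0.0226,0.01,0.085,0,0,0,0.0214,0.0226,0.01,0.085,0,0,0,0.0214,0.0226,0.01,0.085,0,0,0,0.0214,0.0226,0.01,0.085,0,0,0,0.0214,0.0226,0.01,0.085,0,0,0,0.0214,0.0226,0.01,0.085,0,0,0,0,0,0,0.085,0,0,0,0,0,0,0.085]'

```text
time: 1.73
tcp_pos: [0.4588, -0.3908, 0.1503]
tool_rot: [[0.114, 0.994, -0.002], [0.994, -0.114, 0.002], [0.001, -0.002, -1.0]]
contact_force: [0.3, 0.1, 0.7]
opening: 0.0854
grip_force: 0.0
```

```bash
cat >> h.py <<'E'
def look(name):
    s=sense(); im=capture("wrist"); cv2.imwrite(f"pics/{name}.png",im[:,:,::-1]); return s,im
def go(s,xyz):
    return s["tool_rot"].T@(np.array(xyz)-s["tcp_pos"])
E
python3 - <<'E'
from h import *
s,im=look("w1"); print(s["tcp_pos"],s["tool_rot"],s["time"],go(s,(.459,-.392,.009)))
h=cv2.cvtColor(im,cv2.COLOR_RGB2HSV)
for nm,lo,hi,z in (("yellow",(22,150,90),(34,255,255),.03),("green",(45,120,40),(80,255,255),.011)):
    m=cv2.inRange(h,lo,hi); n,l,st,c=cv2.connectedComponentsWithStats(m)
    for i in range(1,n):
        if st[i,4]>60: print(nm,st[i],c[i],plane("wrist",*c[i],z,s))
E
```

```text
[ 0.4588 -0.3908  0.1503] [[ 0.1137  0.9935 -0.0015]
 [ 0.9935 -0.1137  0.0015]
 [ 0.0014 -0.0017 -1.    ]] 1.7333 [-0.0014  0.0006  0.1413]
yellow [479   0  21   9 127] [489.9134   3.8661] [ 0.6414 -0.2246  0.03  ]
yellow [ 558   39   76  153 1714] [586.4498  91.9772] [ 0.7712 -0.3067  0.03  ]
yellow [306 188  19  21 274] [315.4854 197.5657] [ 0.4571 -0.3951  0.03  ]
green [437 141  25  24 443] [448.9797 152.3679] [ 0.5908 -0.3697  0.011 ]
```

View pics/w1.png

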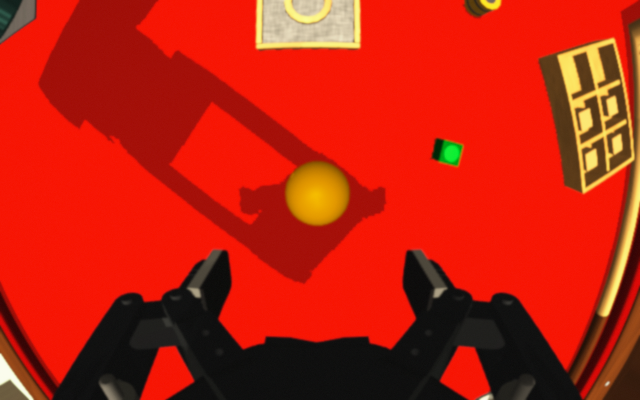

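The wrist view shows the yellow ball at (317,194), midway between the fingers. The green chalk is at (450,152) and the pale tray's near end is at the top (256–360, 48).

servo_tool --commands '[0,0,0,-0.001,0,0.0235,0.085,0,0,0,0,0,0.0235,0.085,0,0,0,0,0,0.0235,0.085,0,0,0,0,0,0.0235,0.085,0,0,0,0,0,0.0235,0.085,0,0,0,0,0,0.0235,0.085,0,0,0,0,0,0,0.085,0,0,0,0,0,0,0.04,0,0,0,0,0,0,0.04,0,0,0,0,0,0,0.04,0,0,0,0,0,0,0.04,0,0,0,0,0,0,0.04,0,0,0,0,0,0,0.04,0,0,0,0,0,0,0.04,0,0,0,0,0,0,0.04,0,0,0,0,0,-0.01,0.04,0,0,0,0,0,-0.03,0.04,0,0,0,0,0,-0.03,0.04,0,0,0,0,0,-0.03,0.04,0,0,0,0,0,-0.03,0.04]'

```text
time: 3.45
tcp_pos: [0.458, -0.3929, 0.1424]
tool_rot: [[0.117, 0.993, 0.0], [0.993, -0.117, 0.0], [0.0, 0.0, -1.0]]
contact_force: [0.3, -0.7, -2.1]
opening: 0.0552
grip_force: 63.7
```

servo_tool --commands '[0,0,0,0.014,-0.0013,0,0.04,0,0,0,0.028,-0.0027,0,0.04,0,0,0,0.028,-0.0027,0,0.04,0,0,0,0.028,-0.0027,0,0.04,0,0,0,0.028,-0.0027,0,0.04,0,0,0,0.028,-0.0027,0,0.04,0,0,0,0.028,-0.0027,0,0.04,0,0,0,0.028,-0.0027,0,0.04,0,0,0,0.028,-0.0027,0,0.04,0,0,0,0.028,-0.0027,0,0.04,0,0,0,0.028,-0.0027,0,0.04,0,0,0,0.028,-0.0027,0,0.04,0,0,0,0.028,-0.0027,0,0.04,0,0,0,0.028,-0.0027,0,0.04,0,0,0,0.028,-0.0027,0,0.04,0,0,0,0.014,-0.0013,0,0.04,0,0,0,0,0,0,0.04,0,0,0,0,0,0,0.04,0,0,0,0,0,0,0.04]'

```text
time: 5.03
tcp_pos: [0.4668, 0.0282, 0.1404]
tool_rot: [[0.116, 0.993, 0.0], [0.993, -0.116, -0.0], [-0.0, 0.0, -1.0]]
contact_force: [-0.3, 0.4, -1.7]
opening: 0.0549
grip_force: 63.8
```

Run:
```python
from h import *
s,im=look("w2"); print(s["tcp_pos"],s["opening"])
m=notfelt(im)
n,l,st,c=cv2.connectedComponentsWithStats(m)
for i in range(1,n):
    if 60<st[i,4]<60000: print(i,st[i],c[i],plane("wrist",*c[i],.01,s))
```

```text
[0.4668 0.0282 0.1404] 0.05493872350197058
1 [  245     0   106   108 10982] [297.0667  52.2971] [0.4644 0.1527 0.01  ]
2 [   71    32   569   368 57642] [340.1276 324.7845] [ 0.4749 -0.1319  0.01  ]
3 [507 124  32  30 693] [522.4343 138.1414] [0.6841 0.0596 0.01  ]
4 [   0  152   91  172 9495] [ 31.6808 246.8451] [ 0.0505 -0.0057  0.01  ]
5 [507 239  24  28 467] [518.5161 252.2141] [ 0.6923 -0.073   0.01  ]
6 [ 586  295   54  105 2621] [622.2091 365.7638] [ 1.1679 -0.4997  0.01  ]
7 [   0  337   43   63 1329] [ 13.8014 378.8375] [-0.3974 -0.3891  0.01  ]
```

View pics/w2.png

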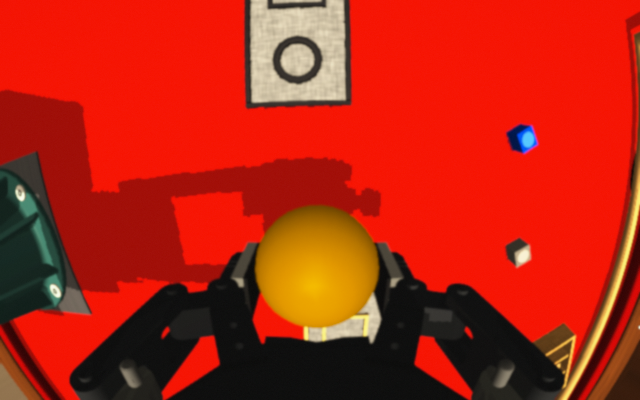

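The ball is held at (317,265). The black tray's ring is at (297,60), with the tray's near edge at row 104. The blue chalk is at (522,138) and the grey at (518,252). I'll fit the ring in world coordinates.

```bash
cat >> h.py <<'E'
def world(s,uv,z): return np.array([plane("wrist",u,v,z,s)[:2] for u,v in uv])
def circ(s,mask,z,box):
    u0,v0,u1,v1=box; vv,uu=np.nonzero(mask[v0:v1,u0:u1]); w=world(s,np.c_[uu+u0,vv+v0],z)
    return cv2.minEnclosingCircle((w*1000).astype(np.float32))
E
python3 - <<'E'
from h import *
im=cv2.imread("pics/w2.png")[:,:,::-1].copy(); s=sense()
g=cv2.cvtColor(im,cv2.COLOR_RGB2GRAY); h=cv2.cvtColor(im,cv2.COLOR_RGB2HSV)
dark=(g<110)&(h[...,1]<120)
print(circ(s,dark,.010,(268,32,326,90)))
ty=np.array([s["tool_rot"][0,0],s["tool_rot"][1,0]]); 
# left and right long edges of the tray
m=notfelt(im); L=[];R=[];B=[]
for v in range(12,95,4):
    c=np.nonzero(m[v,200:400])[0]+200; L.append((c[0],v));R.append((c[-1],v))
for u in range(258,340,5):
    B.append((u,np.nonzero(m[:150,u])[0][-1]))
for e in (L,R,B):
    w=world(s,e,.010); f=cv2.fitLine(w.astype(np.float32),2,0,.01,.01).ravel(); print(f,np.degrees(np.arctan2(f[1],f[0]))%180)
E
```

```text
((463.737060546875, 146.2014923095703), 21.481769561767578)
[0.0989 0.9951 0.4196 0.1604] 84.321945
[0.1027 0.9947 0.5093 0.148 ] 84.10392
[ 0.9938 -0.1111  0.4597  0.1063] 173.62282
```

servo_tool --commands '[0,0,0,0.023,-0.0033,0,0.04,0,0,0,0.023,-0.0033,0,0.04,0,0,0,0.023,-0.0033,0,0.04,0,0,0,0.023,-0.0033,0,0.04,0,0,0,0.023,-0.0033,0,0.04,0,0,0,0,0,0,0.04,0,0,0,0,0,0.02,0.04,0,0,0,0,0,0.02,0.04,0,0,0,0,0,0.02,0.04,0,0,0,0,0,0.02,0.04,0,0,0,0,0,0.02,0.04,0,0,0,0,0,0.018,0.04,0,0,0,0,0,0.008,0.04,0,0,0,0,0,0,0.04,0,0,0,0,0,0,0.04]'

```text
time: 6.33
tcp_pos: [0.4632, 0.1431, 0.015]
tool_rot: [[0.118, 0.993, -0.002], [0.993, -0.118, -0.001], [-0.001, -0.002, -1.0]]
contact_force: [-4.3, -1.8, 10.4]
opening: 0.0545
grip_force: 66.2
```

servo_tool --commands '[0,0,0,0,0,0,0.085,0,0,0,0,0,0,0.085,0,0,0,0,0,0,0.085,0,0,0,0,0,0,0.085,0,0,0,0,0,-0.01,0.085,0,0,0,0,0,-0.025,0.085,0,0,0,0,0,-0.025,0.085,0,0,0,0,0,-0.025,0.085,0,0,0,0,0,-0.025,0.085,0,0,0,0,0,-0.025,0.085,0,0,0,0,0,0,0.085]'

```text
time: 7.25
tcp_pos: [0.4672, 0.1452, 0.1544]
tool_rot: [[0.116, 0.993, 0.008], [0.993, -0.116, 0.001], [0.002, 0.008, -1.0]]
contact_force: [0.8, 0.3, -0.0]
opening: 0.0847
grip_force: 0.0
```

Run:
```python
from h import *
s,im=look("w3"); print(s["tcp_pos"],s["opening"])
h=cv2.cvtColor(im,cv2.COLOR_RGB2HSV)
m=cv2.inRange(h,(12,120,60),(34,255,255)); n,l,st,c=cv2.connectedComponentsWithStats(m)
i=1+np.argmax(st[1:,4]); x,y,w,hh,a=st[i]; print(st[i],c[i],plane("wrist",x+w/2-.5,y+hh/2-.5,.034,s),"ring .4637 .1462")
rs=[]
for nm,q in (("scene",(325,180)),("side",(338,255))):
    f=capture(nm); cv2.imwrite(f"pics/{nm}1.png",f[:,:,::-1]); 
    mm=cv2.inRange(cv2.cvtColor(f,cv2.COLOR_RGB2HSV),(18,150,90),(34,255,255)); k=blob(mm,*q); print(nm,k[1],k[2]); rs.append(ray(nm,*k[1]))
print(tri(rs))
print(go(s,(.683,.0595,.009)))
```

```text
[0.4672 0.1452 0.1544] 0.08473311125203324
[ 566   13   74  366 3441] [616.1404 201.308 ] [0.8313 0.1003 0.034 ] ring .4637 .1462
scene [325.9883 175.9844] [317 167  19  19 257]
side [336.7051 251.0881] [328 242  19  19 295]
(array([0.4639, 0.1461, 0.0326]), [np.float64(0.0004152419472071665), np.float64(0.0004152419472070116)])
[-0.0603  0.2231  0.147 ]
```

View pics/w3.png

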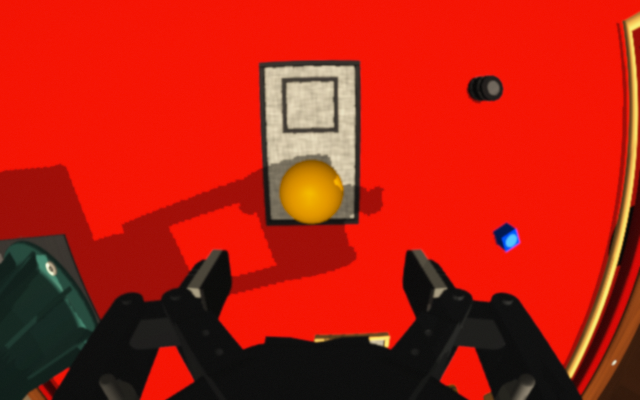

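The yellow ball sits on its ring (image (311,191), triangulated to within 0.3 mm of the ring centre). The square pocket is at (311,104), the black shaper at (486,88) and the blue chalk, turned, at (507,238). Next I'll go above the blue chalk.

servo_tool --commands '[0,0,0,-0.0075,0.028,0.003,0.085,0,0,0,-0.0075,0.028,0.003,0.085,0,0,0,-0.0075,0.028,0.003,0.085,0,0,0,-0.0075,0.028,0.003,0.085,0,0,0,-0.0075,0.028,0.003,0.085,0,0,0,-0.0075,0.028,0.003,0.085,0,0,0,-0.0075,0.028,0.003,0.085,0,0,0,-0.0075,0.028,0.003,0.085,0,0,0,0,0,0,0.085,0,0,0,0,0,0,0.085]'

```text
time: 8.23
tcp_pos: [0.6793, 0.0581, 0.1228]
tool_rot: [[0.118, 0.993, -0.003], [0.993, -0.118, 0.0], [-0.0, -0.003, -1.0]]
contact_force: [-0.6, 0.3, 0.1]
opening: 0.085
grip_force: 0.0
```

```bash
cat >> h.py <<'E'
def chalk(s,im,lo,hi):
    h=cv2.cvtColor(im,cv2.COLOR_RGB2HSV); m=cv2.inRange(h,lo,hi)
    n,l,st,c=cv2.connectedComponentsWithStats(m); i=1+np.argmax(st[1:,4]); vv,uu=np.nonzero(l==i)
    # spot on top: brightest part
    v=im.sum(2)*(l==i); sp=v>0.5*(v.max()+np.median(v[l==i])); sv,su=np.nonzero(sp)
    w=world(s,np.c_[uu,vv],.022); r=cv2.minAreaRect((w*1000).astype(np.float32))
    return st[i],(su.mean(),sv.mean(),len(su)),plane("wrist",su.mean(),sv.mean(),.022,s),r
E
python3 - <<'E'
from h import *
s,im=look("w4"); print(s["tcp_pos"],s["tool_rot"][:,0])
print(chalk(s,im,(95,120,60),(130,255,255)))
cv2.imwrite("pics/w4c.png",cv2.resize(im[130:260,250:400,::-1],None,fx=4,fy=4))
# square pocket from w3 pose not current: skip
E
```

```text
[0.6793 0.0581 0.1228] [ 0.118   0.993  -0.0002]
(array([303, 176,  34,  36, 753], dtype=int32), (np.float64(319.8540145985401), np.float64(196.36131386861314), 274), array([0.6819, 0.0601, 0.022 ]), ((681.8929443359375, 62.23900604248047), (22.311077117919922, 24.218856811523438), 24.23059844970703))
```

View pics/w4c.png

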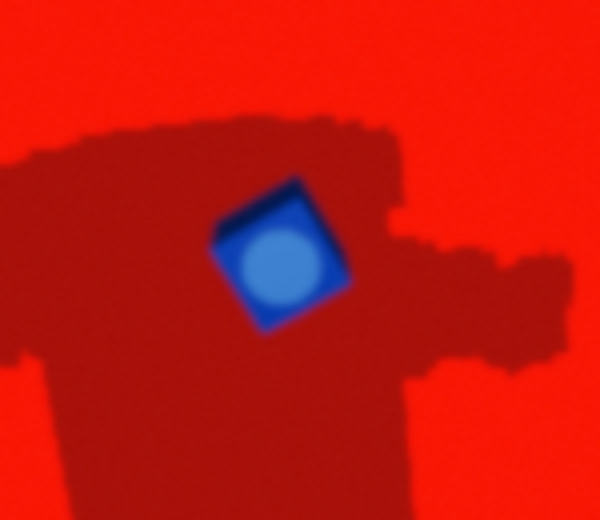

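The blue chalk is centred at (0.682, 0.060) with yaw about 24°; its top face is tilted ~30° in the image. I'll turn the tool to match, then grip.

servo_tool --commands '[0,0,-0.108,0,0,0,0.085,0,0,-0.108,0,0,0,0.085,0,0,-0.108,0,0,0,0.085,0,0,-0.108,0,0,0,0.085,0,0,-0.108,0,0,0,0.085,0,0,0,0.0008,0.0032,0,0.085,0,0,0,0,0,0.025,0.06,0,0,0,0,0,0.025,0.06,0,0,0,0,0,0.025,0.06,0,0,0,0,0,0.025,0.06,0,0,0,0,0,0.014,0.06,0,0,0,0,0,0,0.06,0,0,0,0,0,0,0.01,0,0,0,0,0,0,0.01,0,0,0,0,0,0,0.01,0,0,0,0,0,0,0.01,0,0,0,0,0,0,0.01,0,0,0,0,0,0,0.01,0,0,0,0,0,0,0.01,0,0,0,0,0,0,0.01]'

```text
time: 9.95
tcp_pos: [0.6837, 0.0609, 0.0135]
tool_rot: [[-0.41, 0.912, 0.004], [0.912, 0.41, 0.0], [-0.001, 0.003, -1.0]]
contact_force: [-0.4, 1.1, 6.5]
opening: 0.0201
grip_force: 59.5
```

servo_tool --commands '[0,0,0,0,0,-0.03,0.01,0,0,0.108,0,0,-0.025,0.01,0,0,0.108,0,0,-0.025,0.01,0,0,0.108,0,0,-0.025,0.01,0,0,0.108,0,0,-0.025,0.01,0,0,0.108,0,0,-0.025,0.01,0,0,0,-0.0278,-0.0147,0,0.01,0,0,0,-0.0278,-0.0147,0,0.01,0,0,0,-0.0278,-0.0147,0,0.01,0,0,0,-0.0278,-0.0147,0,0.01,0,0,0,-0.0278,-0.0147,0,0.01,0,0,0,-0.0278,-0.0147,0,0.01,0,0,0,-0.0278,-0.0147,0,0.01,0,0,0,-0.0278,-0.0147,0,0.01,0,0,0,-0.0278,-0.0147,0,0.01,0,0,0,-0.0278,-0.0147,0,0.01,0,0,0,-0.0278,-0.0147,0,0.01,0,0,0,-0.0278,-0.0147,0,0.01,0,0,0,0,0,0,0.01,0,0,0,0,0,0,0.01]'

```text
time: 11.62
tcp_pos: [0.4674, -0.2512, 0.167]
tool_rot: [[0.12, 0.993, 0.001], [0.993, -0.12, -0.0], [-0.0, 0.001, -1.0]]
contact_force: [-0.9, 0.2, 0.1]
opening: 0.0198
grip_force: 58.8
```

Run:
```python
from h import *
s,im=look("w5"); print(s["tcp_pos"],s["tool_rot"],s["opening"],s["contact_force"])
np.save("w5.npy",{k:s[k] for k in("tcp_pos","tool_rot")},allow_pickle=True)
```

```text
[ 0.4674 -0.2512  0.167 ] [[ 0.1202  0.9927  0.0009]
 [ 0.9927 -0.1202 -0.0005]
 [-0.0004  0.001  -1.    ]] 0.019822838446034687 [-0.8827  0.1829  0.1067]
```

View pics/w5.png

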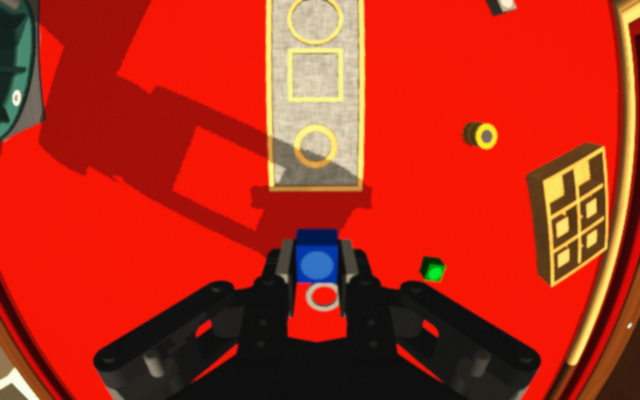

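The blue chalk is held square at (316,260). The pale tray is in view: ring at (315,147), square pocket (316,75), round pocket (315,18). The brass shaper is at (481,136) and the green chalk at (432,269).

Run:
```python
from h import *
im=cv2.imread("pics/w5.png")[:,:,::-1].copy(); s=np.load("w5.npy",allow_pickle=True).item()
h=cv2.cvtColor(im,cv2.COLOR_RGB2HSV); m=cv2.inRange(h,(15,90,100),(40,255,255))
print("ring",circ(s,m,.010,(287,118,344,176)),"round",circ(s,m,.009,(281,1,349,47)))
vv,uu=np.nonzero(m[45:106,283:349]); w=world(s,np.c_[uu+283,vv+45],.009); print("sq",cv2.minAreaRect((w*1000).astype(np.float32)))
mb=notfelt(im);B=[];L=[];R=[]
for v in range(30,180,6):
    c=np.nonzero(mb[v,200:400])[0]+200; L.append((c[0],v));R.append((c[-1],v))
for u in range(280,355,5): B.append((u,np.nonzero(mb[:215,u])[0][-1]))
for e in (L,R,B):
    f=cv2.fitLine(world(s,e,.010).astype(np.float32),2,0,.01,.01).ravel(); print(f,np.degrees(np.arctan2(f[1],f[0]))%180)
# brass & green from here
for lo,hi,z in (((15,90,60),(34,255,255),.03),((45,120,40),(80,255,255),.022)):
    k=cv2.inRange(h,lo,hi); n,l,st,c=cv2.connectedComponentsWithStats(k)
    for i in range(1,n):
        if st[i,4]>80 and 380<c[i][0]<505: print(st[i],c[i],plane("wrist",*c[i],z,s))
```

```text
ring ((470.27294921875, -215.0109100341797), 22.262836456298828) round ((485.1973571777344, -89.369384765625), 27.297977447509766)
sq ((478.3446960449219, -145.35440063476562), (52.23330307006836, 52.36875534057617), 83.37654113769531)
[ 0.1175  0.9931  0.4283 -0.1657] 83.253456
[ 0.1173  0.9931  0.523  -0.1772] 83.26282
[ 0.9928 -0.1199  0.4648 -0.2599] 173.11507
[464 123  33  26 602] [480.1595 134.485 ] [ 0.635  -0.2154  0.03  ]
[424 258  20  23 338] [433.4112 269.6095] [ 0.5864 -0.3632  0.022 ]
```

servo_tool --commands '[0,0,0,0.0266,-0.0005,0,0.01,0,0,0,0.0266,-0.0005,0,0.01,0,0,0,0.0266,-0.0005,0,0.01,0,0,0,0.0266,-0.0005,0,0.01,0,0,0,0,0,0,0.01,0,0,0,0,0,0.025,0.01,0,0,0,0,0,0.025,0.01,0,0,0,0,0,0.025,0.01,0,0,0,0,0,0.025,0.01,0,0,0,0,0,0.025,0.01,0,0,0,0,0,0.015,0.01,0,0,0,0,0,0.0075,0.01,0,0,0,0,0,0,0.01,0,0,0,0,0,0,0.01]'

```text
time: 12.83
tcp_pos: [0.4791, -0.1435, 0.019]
tool_rot: [[0.116, 0.993, 0.0], [0.993, -0.116, 0.0], [0.0, 0.0, -1.0]]
contact_force: [0.3, 0.4, -0.2]
opening: 0.02
grip_force: 58.9
```

servo_tool --commands '[0,0,0,-0.001,0,0.0015,0.01,0,0,0,0,0,0,0.01,0,0,0,0,0,0,0.06,0,0,0,0,0,0,0.06,0,0,0,0,0,0,0.06,0,0,0,0,0,0,0.06,0,0,0,0,0,-0.015,0.06,0,0,0,0,0,-0.03,0.08,0,0,0,0,0,-0.03,0.08,0,0,0,0,0,-0.03,0.08,0,0,0,-0.0092,0.0281,0,0.08,0,0,0,-0.0092,0.0281,0,0.08,0,0,0,-0.0092,0.0281,0,0.08,0,0,0,-0.0092,0.0281,0,0.08,0,0,0,-0.0092,0.0281,0,0.08,0,0,0,-0.0092,0.0281,0,0.08,0,0,0,0,0,0,0.08,0,0,0,0,0,0,0.08]'

```text
time: 14.33
tcp_pos: [0.6403, -0.2201, 0.1219]
tool_rot: [[0.117, 0.993, 0.0], [0.993, -0.117, -0.0], [-0.0, 0.0, -1.0]]
contact_force: [-0.1, 0.8, 0.4]
opening: 0.08
grip_force: 0.0
```

Run:
```python
from h import *
s,im=look("w6"); print(s["tcp_pos"],s["tool_rot"][:,0],s["time"])
print(chalk(s,im,(95,120,60),(130,255,255)))
h=cv2.cvtColor(im,cv2.COLOR_RGB2HSV)
k=cv2.inRange(h,(15,90,60),(34,255,255)); n,l,st,c=cv2.connectedComponentsWithStats(k)
for i in range(1,n):
    if st[i,4]>80 and 230<c[i][0]<400 and 120<c[i][1]<260: print(st[i],c[i],plane("wrist",*c[i],.032,s))
```

```text
[ 0.6403 -0.2201  0.1219] [ 0.117   0.9931 -0.    ] 14.3333
(array([116, 126,  30,  27, 686], dtype=int32), (np.float64(124.06930693069307), np.float64(140.46039603960395), 202), array([ 0.4751, -0.1451,  0.022 ]), ((482.3818664550781, -145.41378784179688), (22.03411865234375, 33.03038024902344), 83.90970611572266))
[301 177  33  38 779] [316.9602 195.1142] [ 0.6415 -0.2135  0.032 ]
```

View pics/w6.png

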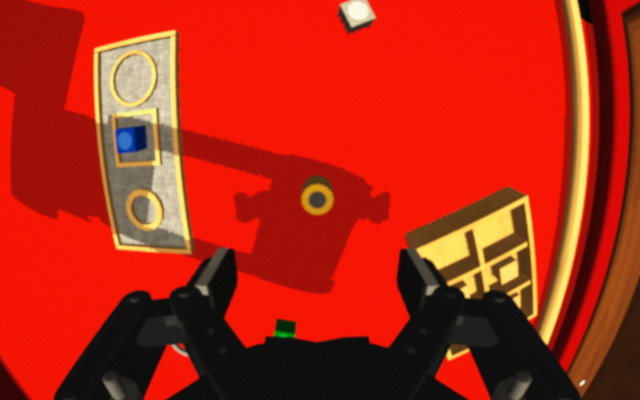

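The blue chalk stands in the pale tray's square pocket at (125,140). The brass shaper's top is at (317,200), about 2 mm ahead of the TCP.

servo_tool --commands '[0,0,0,0.002,0.0005,0.02,0.08,0,0,0,0,0,0.025,0.06,0,0,0,0,0,0.025,0.06,0,0,0,0,0,0.025,0.06,0,0,0,0,0,0.015,0.06,0,0,0,0,0,0,0.06,0,0,0,0,0,0,0.01,0,0,0,0,0,0,0.01,0,0,0,0,0,0,0.01,0,0,0,0,0,0,0.01,0,0,0,0,0,0,0.01,0,0,0,0,0,0,0.01,0,0,0,0,0,0,0.01]'

```text
time: 15.47
tcp_pos: [0.6411, -0.218, 0.0143]
tool_rot: [[0.117, 0.993, 0.002], [0.993, -0.117, -0.001], [-0.001, 0.003, -1.0]]
contact_force: [-1.2, 1.1, 7.3]
opening: 0.0235
grip_force: 59.2
```

servo_tool --commands '[0,0,0,0,0,-0.03,0.01,0,0,0,0,0,-0.03,0.01,0,0,0,0,0,-0.03,0.01,0,0,0,0,0,-0.03,0.01,0,0,0,0.0183,-0.0283,0,0.01,0,0,0,0.0183,-0.0283,0,0.01,0,0,0,0.0183,-0.0283,0,0.01,0,0,0,0.0183,-0.0283,0,0.01,0,0,0,0.0183,-0.0283,0,0.01,0,0,0,0.0183,-0.0283,0,0.01,0,0,0,0,0,0,0.01,0,0,0,0,0,0,0.01,0,0,0,0,0,0.025,0.01,0,0,0,0,0,0.025,0.01,0,0,0,0,0,0.025,0.01,0,0,0,0,0,0.025,0.01,0,0,0,0,0,0,0.01,0,0,0,0,0,0,0.01]'

```text
time: 16.97
tcp_pos: [0.4846, -0.0891, 0.0318]
tool_rot: [[0.117, 0.993, -0.001], [0.993, -0.117, 0.0], [0.0, -0.001, -1.0]]
contact_force: [0.1, 0.7, -0.2]
opening: 0.0238
grip_force: 59.1
```

servo_tool --commands '[0,0,0,0,0,0.0125,0.01,0,0,0,0,0,0.001,0.01,0,0,0,0,0,0,0.06,0,0,0,0,0,0,0.06,0,0,0,0,0,0,0.06,0,0,0,0,0,0,0.06,0,0,0,0,0,-0.015,0.06,0,0,0,0,0,-0.03,0.08,0,0,0,0,0,-0.03,0.08,0,0,0,0,0,-0.03,0.08,0,0,0,-0.0296,0.0151,0,0.08,0,0,0,-0.0296,0.0151,0,0.08,0,0,0,-0.0296,0.0151,0,0.08,0,0,0,-0.0296,0.0151,0,0.08,0,0,0,-0.0296,0.0151,0,0.08,0,0,0,-0.0296,0.0151,0,0.08,0,0,0,-0.0296,0.0151,0,0.08,0,0,0,-0.0296,0.0151,0,0.08,0,0,0,-0.0296,0.0151,0,0.08,0,0,0,0,0,0,0.08]'

```text
time: 18.63
tcp_pos: [0.5905, -0.376, 0.1247]
tool_rot: [[0.12, 0.993, 0.004], [0.993, -0.119, -0.005], [-0.005, 0.005, -1.0]]
contact_force: [0.7, -0.3, 1.1]
opening: 0.0801
grip_force: 0.0
```

Run:
```python
from h import *
s,im=look("w7"); print(s["tcp_pos"],s["tool_rot"][:,0],s["qvel"])
r=chalk(s,im,(45,100,30),(85,255,255));print(r,go(s,r[2]))
# upright brass? triangulate in fixed views
rs=[]
for n,q in (("scene",(273,225)),("side",(348,209))):
    f=capture(n); cv2.imwrite(f"pics/{n}2.png",f[:,:,::-1])
a=cv2.imread("pics/scene2.png")[190:270,190:310]; b=cv2.imread("pics/side2.png")[150:230,310:430]
w=im[:160,:240,::-1]
cv2.imwrite("pics/c2.png",np.hstack([cv2.resize(x,(400,267),interpolation=2) for x in (a,b)]))
cv2.imwrite("pics/c2.png",np.vstack([cv2.imread("pics/c2.png"),np.hstack([cv2.resize(im[:,:,::-1],(427,267)),np.zeros((267,373,3),np.uint8)])]))
```

```text
[ 0.5905 -0.376   0.1247] [ 0.1195  0.9928 -0.0049] [ 0.0394 -0.0388  0.0965  0.0303  0.0132  0.0367]
(array([299, 171,  28,  31, 673], dtype=int32), (np.float64(311.78846153846155), np.float64(188.62307692307692), 260), array([ 0.5881, -0.3677,  0.022 ]), ((588.7206420898438, -365.7919921875), (23.602685928344727, 20.172666549682617), 73.16574096679688)) [ 0.0084 -0.0039  0.1026]
```

View pics/c2.png

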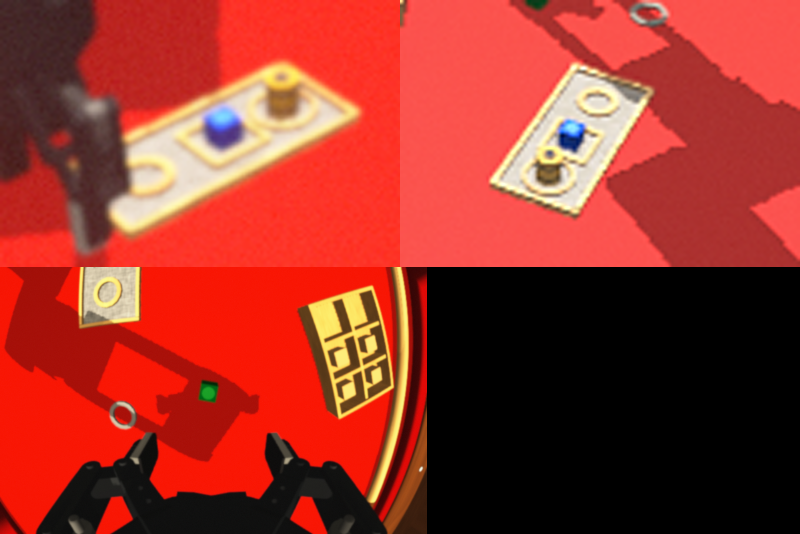

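Brass shaper and blue chalk both stand in their pockets in the two fixed views. The green chalk is ahead of the tool and nearly aligned with it. I'll let the arm settle and refine.

servo_tool --commands '[0,0,0,0.008,-0.003,0,0.08,0,0,0,0,0,0,0.08,0,0,0,0,0,0,0.08,0,0,0,0,0,0,0.08]'

```text
time: 19.12
tcp_pos: [0.5859, -0.3596, 0.1241]
tool_rot: [[0.116, 0.993, -0.0], [0.993, -0.116, 0.0], [0.0, -0.0, -1.0]]
contact_force: [-0.4, -0.1, 0.2]
opening: 0.0799
grip_force: 0.0
```

Run:
```python
from h import *
s,im=look("w8"); print(s["tcp_pos"],s["tool_rot"][:,0])
for vmin in (40,80,100,120):
    r=chalk(s,im,(45,100,vmin),(85,255,255));print(vmin,r,go(s,r[2]))
```

```text
[ 0.5859 -0.3596  0.1241] [0.1155 0.9933 0.0002]
40 (array([307, 192,  28,  29, 626], dtype=int32), (np.float64(320.51851851851853), np.float64(208.05349794238683), 243), array([ 0.5882, -0.3681,  0.022 ]), ((588.5675659179688, -366.42498779296875), (22.82332992553711, 20.547082901000977), 73.27146911621094)) [-0.0082  0.0033  0.1021]
80 (array([307, 195,  28,  26, 553], dtype=int32), (np.float64(320.53679653679654), np.float64(208.004329004329), 231), array([ 0.5883, -0.3681,  0.022 ]), ((588.288818359375, -367.75494384765625), (20.115520477294922, 20.315458297729492), 73.2714614868164)) [-0.0082  0.0033  0.1021]
100 (array([310, 197,  22,  22, 383], dtype=int32), (np.float64(320.1720430107527), np.float64(206.19354838709677), 93), array([ 0.5881, -0.3664,  0.022 ]), ((588.3062744140625, -367.7484436035156), (18.521821975708008, 17.605310440063477), 83.00106811523438)) [-0.0066  0.003   0.1021]
120 (array([311, 199,  20,  19, 297], dtype=int32), (np.float64(319.18367346938777), np.float64(205.46938775510205), 49), array([ 0.5874, -0.3657,  0.022 ]), ((588.1484375, -368.5379333496094), (15.770612716674805, 15.949219703674316), 37.314266204833984)) [-0.006   0.0022  0.1021]
```

servo_tool --commands '[0,0,0,-0.008,0.003,0,0.08,0,0,0.087,0,0,0,0.08,0,0,0.087,0,0,0,0.08,0,0,0,0,0,0.025,0.06,0,0,0,0,0,0.025,0.06,0,0,0,0,0,0.025,0.06,0,0,0,0,0,0.025,0.06,0,0,0,0,0,0.015,0.06,0,0,0,0,0,0,0.06,0,0,0,0,0,0,0.01,0,0,0,0,0,0,0.01,0,0,0,0,0,0,0.01,0,0,0,0,0,0,0.01,0,0,0,0,0,0,0.01,0,0,0,0,0,0,0.01,0,0,0,0,0,0,0.01]'

```text
time: 20.5
tcp_pos: [0.5894, -0.3701, 0.0108]
tool_rot: [[0.287, 0.958, 0.003], [0.958, -0.287, -0.002], [-0.001, 0.003, -1.0]]
contact_force: [-1.3, -0.8, 6.5]
opening: 0.0204
grip_force: 60.5
```

servo_tool --commands '[0,0,0,0,0,-0.03,0.01,0,0,0,0,0,-0.03,0.01,0,0,-0.092,0,0,-0.03,0.01,0,0,-0.092,0,0,-0.03,0.01,0,0,0,0.0359,-0.0112,0,0.01,0,0,0,0.0359,-0.0112,0,0.01,0,0,0,0.0359,-0.0112,0,0.01,0,0,0,0.0359,-0.0112,0,0.01,0,0,0,0.0359,-0.0112,0,0.01,0,0,0,0.0359,-0.0112,0,0.01,0,0,0,0.0359,-0.0112,0,0.01,0,0,0,0.0359,-0.0112,0,0.01,0,0,0,0.0359,-0.0112,0,0.01,0,0,0,0.0359,-0.0112,0,0.01,0,0,0,0.0359,-0.0112,0,0.01,0,0,0,0.0359,-0.0112,0,0.01,0,0,0,0.0359,-0.0112,0,0.01,0,0,0,0.0359,-0.0112,0,0.01,0,0,0,0.0359,-0.0112,0,0.01,0,0,0,0.0359,-0.0112,0,0.01]'

```text
time: 22.17
tcp_pos: [0.4707, 0.223, 0.1295]
tool_rot: [[0.107, 0.994, 0.001], [0.994, -0.107, 0.0], [0.001, 0.001, -1.0]]
contact_force: [0.8, -1.0, -0.5]
opening: 0.0204
grip_force: 59.7
```

servo_tool --commands '[0,0,0,0,0,0,0.01,0,0,0,0,0,0,0.01,0,0,0,0,0,0,0.01]'

```text
time: 22.42
tcp_pos: [0.4712, 0.221, 0.1291]
tool_rot: [[0.106, 0.994, 0.0], [0.994, -0.106, -0.0], [-0.0, 0.0, -1.0]]
contact_force: [-1.2, 0.8, 0.1]
opening: 0.0206
grip_force: 59.7
```

servo_tool --commands '[0,0,0,0,0,0.025,0.01,0,0,0,0,0,0.025,0.01,0,0,0,0,0,0.025,0.01,0,0,0,0,0,0.025,0.01,0,0,0,0,0,0.0125,0.01,0,0,0,0,0,0.001,0.01,0,0,0,0,0,0,0.01,0,0,0,0,0,0,0.06,0,0,0,0,0,0,0.06,0,0,0,0,0,0,0.06,0,0,0,0,0,0,0.06,0,0,0,0,0,-0.015,0.06,0,0,0,0,0,-0.03,0.085,0,0,0,0,0,-0.03,0.085,0,0,0,0,0,-0.035,0.085,0,0,0,0.0348,-0.0066,0,0.085,0,0,0,0.0348,-0.0066,0,0.085,0,0,0,0.0348,-0.0066,0,0.085,0,0,0,0.0348,-0.0066,0,0.085,0,0,0,0.0348,-0.0066,0,0.085]'

```text
time: 24.08
tcp_pos: [0.4566, 0.3994, 0.126]
tool_rot: [[0.107, 0.994, 0.001], [0.994, -0.107, 0.001], [0.001, 0.001, -1.0]]
contact_force: [-0.2, -0.5, -0.1]
opening: 0.0849
grip_force: 0.0
```

servo_tool --commands '[0,0,0,0,0,0,0.085,0,0,0,0,0,0,0.085,0,0,0,0,0,0,0.085]'

```text
time: 24.33
tcp_pos: [0.4565, 0.3973, 0.1252]
tool_rot: [[0.106, 0.994, -0.0], [0.994, -0.106, -0.001], [-0.001, -0.0, -1.0]]
contact_force: [-0.6, -0.2, -0.4]
opening: 0.0847
grip_force: 0.0
```

Run:
```python
from h import *
s,im=look("w9"); print(s["tcp_pos"],s["tool_rot"][:,0])
h=cv2.cvtColor(im,cv2.COLOR_RGB2HSV)
m=((notfelt(im)>0)&(h[...,2]>60)).astype(np.uint8); m[:,:250]=0;m[:,390:]=0
n,l,st,c=cv2.connectedComponentsWithStats(m)
for i in range(1,n):
    if st[i,4]>300:
        x,y,w,hh,a=st[i]; p=plane("wrist",x+w/2-.5,y+hh/2-.5,.03,s); print(st[i],p,go(s,p))
b=capture("side"); cv2.imwrite("pics/c3.png",np.hstack([cv2.resize(im[:,:,::-1],(448,280)),cv2.resize(b[220:300,280:380,::-1],(350,280),interpolation=2)]))
```

```text
[0.4565 0.3973 0.1252] [ 0.1058  0.9944 -0.0008]
[ 281  166   71   71 4008] [0.456  0.3973 0.03  ] [ 0.0001 -0.0004  0.0952]
[ 307  315   80   31 1220] [0.4719 0.2595 0.03  ] [-0.1352  0.03    0.0953]
[326 326  42  15 434] [0.4717 0.2554 0.03  ] [-0.1394  0.0302  0.0953]
```

View pics/c3.png

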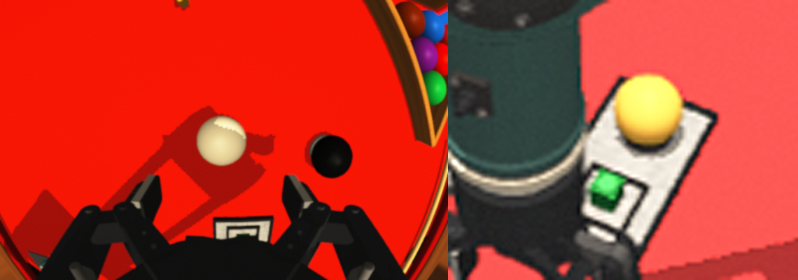

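The green chalk stands in the black tray's pocket beside the yellow ball. The cue ball is directly beneath the TCP and the black ball is well clear of the right finger.

servo_tool --commands '[0,0,0,0,0,0.025,0.085,0,0,0,0,0,0.025,0.085,0,0,0,0,0,0.025,0.085,0,0,0,0,0,0.025,0.085,0,0,0,0,0,0.0155,0.085,0,0,0,0,0,0,0.085,0,0,0,0,0,0,0.085,0,0,0,0,0,0,0.04,0,0,0,0,0,0,0.04,0,0,0,0,0,0,0.04,0,0,0,0,0,0,0.04,0,0,0,0,0,0,0.04,0,0,0,0,0,0,0.04,0,0,0,0,0,0,0.04]'

```text
time: 25.6
tcp_pos: [0.4567, 0.3982, 0.0121]
tool_rot: [[0.107, 0.994, 0.0], [0.994, -0.107, 0.001], [0.001, 0.0, -1.0]]
contact_force: [-4.0, -0.3, 9.6]
opening: 0.0542
grip_force: 61.0
```

servo_tool --commands '[0,0,0,0,0,-0.03,0.04,0,0,0,0,0,-0.03,0.04,0,0,0,0,0,-0.03,0.04,0,0,0,0,0,-0.035,0.04,0,0,0,-0.038,0.0049,0,0.04,0,0,0,-0.038,0.0049,0,0.04,0,0,0,-0.038,0.0049,0,0.04,0,0,0,-0.038,0.0049,0,0.04,0,0,0,-0.038,0.0049,0,0.04,0,0,0,-0.038,0.0049,0,0.04,0,0,0,-0.038,0.0049,0,0.04,0,0,0,-0.038,0.0049,0,0.04,0,0,0,-0.038,0.0049,0,0.04,0,0,0,-0.038,0.0049,0,0.04,0,0,0,-0.038,0.0049,0,0.04,0,0,0,-0.038,0.0049,0,0.04,0,0,0,-0.038,0.0049,0,0.04,0,0,0,-0.038,0.0049,0,0.04,0,0,0,-0.038,0.0049,0,0.04,0,0,0,-0.038,0.0049,0,0.04]'

```text
time: 27.27
tcp_pos: [0.4699, -0.2173, 0.1359]
tool_rot: [[0.107, 0.994, 0.002], [0.994, -0.107, -0.001], [-0.001, 0.002, -1.0]]
contact_force: [0.6, 0.3, -2.4]
opening: 0.0543
grip_force: 64.6
```

servo_tool --commands '[0,0,0,0,0,0,0.04,0,0,0,0,0,0,0.04,0,0,0,0,0,0,0.04]'

```text
time: 27.52
tcp_pos: [0.4696, -0.2149, 0.1352]
tool_rot: [[0.108, 0.994, 0.0], [0.994, -0.108, 0.001], [0.001, -0.0, -1.0]]
contact_force: [-0.9, 1.3, -1.2]
opening: 0.0545
grip_force: 64.6
```

servo_tool --commands '[0,0,0,-0.001,0.0005,0.025,0.04,0,0,0,0,0,0.025,0.04,0,0,0,0,0,0.025,0.04,0,0,0,0,0,0.025,0.04,0,0,0,0,0,0.0145,0.04,0,0,0,0,0,0.004,0.04,0,0,0,0,0,0,0.04,0,0,0,0,0,0,0.04]'

```text
time: 28.18
tcp_pos: [0.4703, -0.2145, 0.0167]
tool_rot: [[0.105, 0.994, -0.0], [0.994, -0.105, 0.001], [0.0, -0.001, -1.0]]
contact_force: [0.6, -0.8, -1.2]
opening: 0.0544
grip_force: 64.5
```

servo_tool --commands '[0,0,0,0,0,0,0.085,0,0,0,0,0,0,0.085,0,0,0,0,0,0,0.085,0,0,0,0,0,0,0.085,0,0,0,0,0,-0.01,0.085,0,0,0,0,0,-0.025,0.085,0,0,0,0,0,-0.025,0.085,0,0,0,0,0,-0.025,0.085,0,0,0,0,0,-0.025,0.085,0,0,0,0,0,-0.025,0.085,0,0,0,-0.035,0,0,0.085,0,0,0,-0.035,0,0,0.085,0,0,0,-0.035,0,0,0.085,0,0,0,-0.035,0,0,0.085,0,0,0,-0.035,0,0,0.085,0,0,0,0,0,0,0.085,0,0,0,0,0,0,0.085,0,0,0,0,0,0,0.085]'

```text
time: 29.68
tcp_pos: [0.4513, -0.3896, 0.1515]
tool_rot: [[0.108, 0.994, -0.0], [0.994, -0.108, 0.001], [0.001, -0.001, -1.0]]
contact_force: [0.6, 0.7, -0.2]
opening: 0.0852
grip_force: 0.0
```

Run:
```python
from h import *
s=sense(); print(s["time"],s["tcp_pos"],s["contact_force"])
F={n:capture(n) for n in("scene","side")}
im=capture("wrist")
R={"cue":((245,235),(370,180)),"yellow":((326,176),(337,251))}
for k,q in R.items():
    rs=[]
    for n,p in zip(F,q):
        h=cv2.cvtColor(F[n],cv2.COLOR_RGB2HSV)
        m=cv2.inRange(h,(18,150,90),(34,255,255)) if k=="yellow" else cv2.inRange(h,(0,0,175),(179,60,255))
        m=cv2.morphologyEx(m,cv2.MORPH_OPEN,np.ones((5,5),np.uint8)); b=blob(m,*p); rs.append(ray(n,*b[1])); print(n,b[1],b[2])
    print(k,tri(rs))
a=cv2.resize(F["scene"][120:280,190:430,::-1],(400,267)); b=cv2.resize(F["side"][140:330,240:400,::-1],(317,376))
c=np.zeros((600,720,3),np.uint8); c[:267,:400]=a; c[:376,400:717]=b; c[376:576,:320]=cv2.resize(im[:,:,::-1],(320,200)); cv2.imwrite("pics/f.png",c)
```

```text
29.6833 [ 0.4513 -0.3896  0.1515] [ 0.5679  0.6947 -0.2092]
scene [247.4458 242.    ] [244 237   9  11  83]
side [369.5745 172.3901] [363 167  14  12 141]
cue (array([ 0.4901, -0.2136,  0.0257]), [np.float64(0.022041120648732558), np.float64(0.022041120648732367)])
scene [325.7107 174.9393] [317 166  18  19 280]
side [336.3784 255.1284] [328 250  18  11 148]
yellow (array([0.4585, 0.1557, 0.0293]), [np.float64(0.0032075892756192473), np.float64(0.003207589275619388)])
```

View pics/f.png

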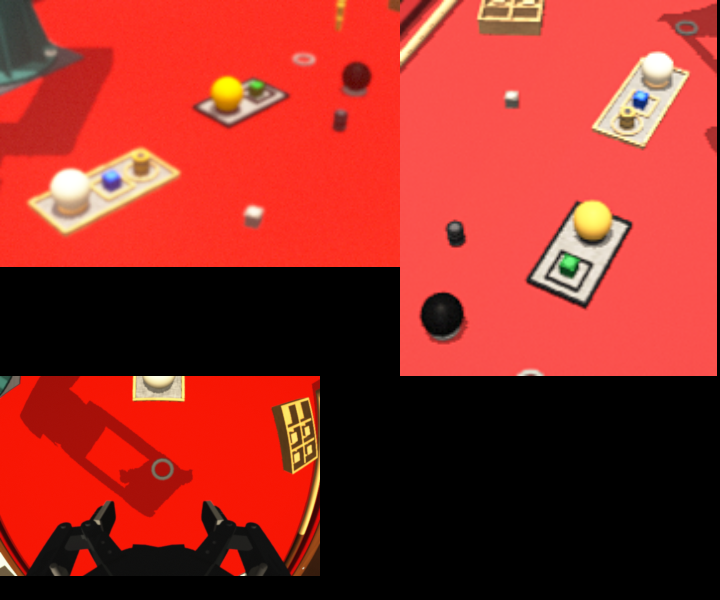

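The fixed views show both balls seated on their rings and the blue chalk, green chalk and brass shaper standing in their pockets. The black ball, grey chalk and black shaper are where they started. This round's triangulated numbers came from partial colour masks, so I'm not relying on them.

```bash
python3 -c "
from rig import *
print(finish_job())"
```

```text
the job is handed in; nothing more can be done
None
```

I placed both kits and handed the job in at about 30 s: in the last pictures both balls sit on their rings, both chalks and the shaper stand in their pockets, and the spares look untouched; no verdict came back.

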